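Load a guard cartridge and hold the leak-test arm

TASK

Leak-check the blue-banded cartridge: take it from the white rack and slide it upright, all the way down, into the blue sleeve of the test stand. Then push the stand's sprung yellow arm (the one with the red post) back past its ratchet click and keep holding it there: it does not latch, so finish while still holding it compressed, without letting go. Leave the other cartridges and the amber jar where they are.

Things in the scene. Friction and masses are not known exactly. Their poses are not given: they have to be found in the camera images.
- cart_blue_center (a point): Cartridge to load: aluminium cylinder, 22 mm diameter, 120 mm long, about 0.12 kg, blue bands around it (wide one 80 to 106 mm up, thin one 50 mm up), foot chamfered 3 mm. Stands upright in one of the three rack holes. Point: its centre, 60 mm above its lower end. Grip it 20 to 45 mm above this point, so that the fingers clear rack and sleeve.
- cart_orange_center (a point): Bystander: the same cartridge with orange bands, in another rack hole. Point: its centre.
- cart_grey_center (a point): Bystander: the same cartridge with black bands, in another rack hole. Point: its centre.
- rack: White fixed rack block, 170 x 50 x 30 mm (x, y, z). Origin at the centre of its underside; its x axis runs along the row of three holes, which lie at x = -60, 0 and +60 mm. Hole floors are 8 mm above the underside; a cartridge in it has its centre 68 mm above the table and stands 98 mm out of the block. Holes 25 mm wide.
- stand: Fixed aluminium base plate of the test stand, 200 x 220 mm, 15 mm thick, carrying the sleeve and the arm. Origin on the table near the middle of the plate (the plate spans x -95 to 105, y -135 to 85 mm); z up; its x axis points roughly away from the robot and is the way the arm is pushed back.
- sleeve_mouth (a point): Centre of the open top of the blue square sleeve (42 x 42 mm, top 60 mm above the table). Round hole straight down, 24.5 mm diameter with a 3 mm chamfer, 40 mm deep. A cartridge fully home has its centre 20 mm above this point. In the stand frame at (-20, 55, 60) mm.
- tension_hinge (a point): Vertical hinge axis of the yellow arm, given at the height of the tension_post point (85 mm above the table). In the stand frame at (45, 0, 85) mm.
- tension_post (a point): Upright red round post, 20 mm diameter, at the free end of the yellow tensioner arm, 120 mm from the hinge axis. It stands on the arm's yellow bar (20 mm wide, 35 to 47 mm above the table; a short tail with a rubber pad lies behind the hinge) and reaches 107 mm above the table. Point: on the post's axis 85 mm above the table, a good height to grip or push.
- tensioner (a joint): Swing of the arm in rad, anticlockwise from above as it is pushed back (post towards stand +x). 0 = at rest, pointing 0.6 rad from the stand's -y axis towards its -x. Sprung: the post needs 6 N at rest, 9 to 13 N just before the click at 0.60, where the pawl rides over its tooth; beyond it 5 to 12 N. It springs right back if let go. Hard stop at 0.85; hold it at about 0.75.
- bottle_center (a point): Bystander: loose amber jar, 60 mm diameter, 110 mm high. Point: its centre.
There are look-alikes about, which are no part of the job. Leave any purple look-alike of the part that bears cart_blue_center alone.

How it is judged:
On the way, in this order (a step that is already met when the one before it is completed fails the run):
1. the blue-banded cartridge is fully home in the sleeve while the arm is not yet pushed back (z of cart_blue_center in the frame of sleeve_mouth below 0.025 m and horizontal distance between cart_blue_center and sleeve_mouth below 0.007 m and angle between cart_blue_center's own z axis and vertical below 0.15 rad and value of joint tensioner below 0.5 rad), for 0.2 s.
2. the arm is pushed past its click (value of joint tensioner above 0.64 rad), for 0.2 s.
At the end, for the whole second after the job is handed in: The blue-banded cartridge is home in the sleeve (its lower end within 5 mm of the sleeve floor, centred within 7 mm, tilt under 0.15 rad), and the robot is holding the yellow arm past its click (joint above 0.64 rad) with more than 2 N (z of cart_blue_center in the frame of sleeve_mouth below 0.025 m and horizontal distance between cart_blue_center and sleeve_mouth below 0.007 m and angle between cart_blue_center's own z axis and vertical below 0.15 rad and value of joint tensioner above 0.64 rad and contact force between any of the fingers, the arm and tensioner above 2 N); the arm keeps its last pose, push and grip.
It fails at once if another cartridge or the jar is moved more than 40 mm or tipped (distance of any of cart_orange_center, cart_grey_center, bottle_center from where it was at the start of the episode above 0.04 m or angle between any of bottle_center, cart_orange_center, cart_grey_center's own z axis and vertical above 0.5 rad).
It also fails if it takes over 51 s, if anything falls off the work surface, if the arm or the gripper's body presses on something with over 40 N, if the wrist force passes 120 N, or if a joint passes its speed limit or range.

ROBOT

A 6-joint arm with a two-finger parallel gripper is mounted at the origin on the work surface. World frame = base frame: x ahead of the robot, y to its left, z up, the work surface at z = 0. Lengths are in m, angles in rad, forces in N, time in s.
With the tool pointing down it reaches from about 0.3 to 0.875 m from the base axis. Payload 6.4 kg.
Tool frame: the origin (TCP) lies midway between the tips of the shut fingers; the grasp point (between the pads) lies 19 mm behind it (ctrl.grip_point_offset is the distance from the TCP to the grasp point, in m); z points along the fingers, y is the direction in which the jaws open and shut (so a half turn about z gives the same grasp; the last joint's range is limited). The gripper opens to 88 mm and grips with 3 to 60 N. Pads are 18 mm wide; open, the fingers measure 123 mm over their backs; the gripper's body (75 mm by 187 mm) begins 45 mm behind the grasp point.
Start: joints at [1.066, 0.181, 1.607, -0, 1.354, -0.206], TCP at [0.169, 0.55, 0.239] pointing down, gripper open.
Joint ranges: [-2.99, 2.99], [-0.89, 2.07], [0.3, 2.58], [-1.14, 4.28], [0, 2.63], [-3.12, 3.12]. Speed limits (rad/s): [2.57, 2.57, 3.01, 3.14, 3.14, 3.14].

INTERFACE

Orientations are given as [roll, pitch, yaw] about the fixed x, y, z axes, in that order (R = Rz(yaw) Ry(pitch) Rx(roll)).
In Python, from station import ctrl, imaging gives the robot as it stands.
- The arm moves only by the tool arm_command, never from a script. Its arguments are lists of equal length, an entry for each row: "xyz": the shift along the tool's x, y, z in cm, a list of three; "yaw": the turn about the tool's z in degrees; "jaw": the opening, from 0 (shut) to 1 (fully open). In form: {"xyz": [[x, y, z], ...], "yaw": [yaw, ...], "jaw": [jaw, ...]}. A call has 1 to 12 rows; each row is the pose to reach, as a shift and turn from the pose commanded when the call began, along the tool's axes at that moment; what a row does not reach only later rows make up. A row lasts 1/8 s, in which the tool goes at most 62.5 mm and 10.7 degrees, less where a joint would pass 70% of its speed; a pose out of reach is approached as far as the arm can. A call with a gripper value outside its range is refused whole. The fingers move at their own pace and stop on an object; "newtons" is the grip in N (left out, the last holds). Time passes only in rows, so rows that repeat a pose let the fingers close. It gives the time, the measured TCP pose, the force and the opening at its end, in the units of the state.
- ctrl.read_state(): the state, without advancing time (a new reading comes with each control period).
- imaging.get_image(name): name is "side" or "top"; returns a dict with "pixels" (384x512x3 uint8, red, green, blue), "fx", "fy", "cx", "cy" (pixels), "k1" (the pictures are not rectified: a ray, as slopes to the right and down, at radius r is drawn at 1 + k1 r^2 times it, then the intrinsics apply), "world_from_camera" (4x4, takes a point from camera to world coordinates). Camera axes: x right, y down, z forward; pixel columns grow to the right and rows downward; lengths in m; the calibration is good to about 2 mm. A picture is of the moment at which its call begins. There is no depth.
- ctrl.job_done(): hands the job in, once; it reports no verdict.
The state is a dict: "clock": time; "joint_pos": joint angles; "qd": joint speeds; "effort": joint torques, N m; "eef_pos": TCP position; "orientation": TCP orientation; "ft_force": force on the tool from outside, world axes, zero at the start; "moment": the same for the moment, N m; "gripper_width": finger opening in m.
Only numpy, scipy, OpenCV 4.12 (cv2) and the standard library are available. Lean on these libraries where they do the work, as an engineer would, in place of code of your own. Each camera call takes 0.05 s, during which the arm holds its last target.

## Working session

There is one attempt and no reset: what is moved stays moved. The work goes in short steps, Python scripts to look and compute and a tool call to move; the robot and the scene stay as the last step left them, time stands still between calls to the robot, and variables do not carry over. Pictures are saved under pics/ and viewed, and the job is handed in when it is done.

Besides the shell and the picture viewer there is one more tool, called after "Request:" as name([rows], argument=value, ...), one row to a line, values as JSON. arm_command: Moves the arm, as the interface text tells. Its arguments: {"type":"object","properties":{"xyz":{"type":"array","items":{"type":"array","items":{"type":"number"}}},"yaw":{"type":"array","items":{"type":"number"}},"jaw":{"type":"array","items":{"type":"number"}},"newtons":{"type":"number"}},"required":["xyz","yaw","jaw"]}

```bash
mkdir -p pics; ls; python3 - <<'E'
from station import ctrl, imaging
import cv2
for n in("side","top"):
    i=imaging.get_image(n); cv2.imwrite(f"pics/{n}0.png",cv2.cvtColor(i["pixels"],cv2.COLOR_RGB2BGR)); print(n,{k:v for k,v in i.items() if k!="pixels"})
print(ctrl.read_state(),ctrl.grip_point_offset)
E
```

```text
pics
side {'fx': 361.06447586132913, 'fy': 361.06447586132913, 'cx': 260.4161889362626, 'cy': 197.47788276411208, 'k1': -0.077061504254882, 'world_from_camera': array([[-0.72711244, -0.4858914 ,  0.4849918 ,  0.2006604 ],
       [-0.68650227,  0.51945208, -0.50880662,  0.46527621],
       [-0.00470523, -0.70290759, -0.71126562,  0.65599183],
       [ 0.        ,  0.        ,  0.        ,  1.        ]])}
top {'fx': 393.39360815580875, 'fy': 393.39360815580875, 'cx': 253.36552556880233, 'cy': 198.1278932393406, 'k1': -0.06240666082568026, 'world_from_camera': array([[-0.00698215, -0.9895812 ,  0.14380648,  0.47530364],
       [-0.99993818,  0.00815383,  0.00755987,  0.04663378],
       [-0.00865368, -0.14374481, -0.98957695,  0.96025654],
       [ 0.        ,  0.        ,  0.        ,  1.        ]])}
{'clock': 0.1, 'joint_pos': array([ 1.06573171e+00,  1.81454933e-01,  1.60785989e+00,  1.75882325e-05,
        1.35381401e+00, -2.06312653e-01]), 'qd': array([-0.00028142, -0.0002557 , -0.0015946 , -0.00021769,  0.00150269,
       -0.00019099]), 'effort': array([ 1.54015711e-04, -4.34822524e+01, -3.42694509e+01,  7.03382562e-02,
        3.41094285e-02, -7.98993187e-05]), 'eef_pos': array([0.16899443, 0.54912059, 0.23793014]), 'orientation': array([-3.14009257e+00, -3.31494434e-04,  2.84283664e+00]), 'ft_force': array([ 0.62512493, -0.16993344,  0.1792952 ]), 'moment': array([ 0.02176089, -0.0297074 ,  0.03646173]), 'gripper_width': 0.08788581641877004} 0.0187
```

View pics/side0.png

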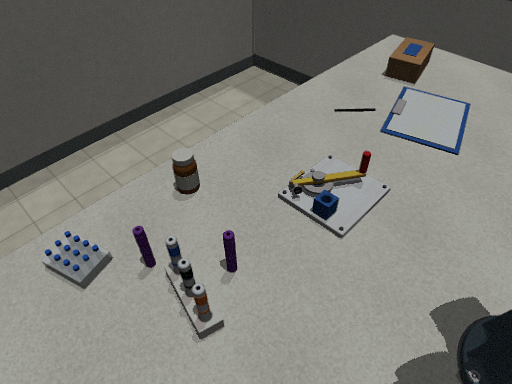

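View pics/top0.png

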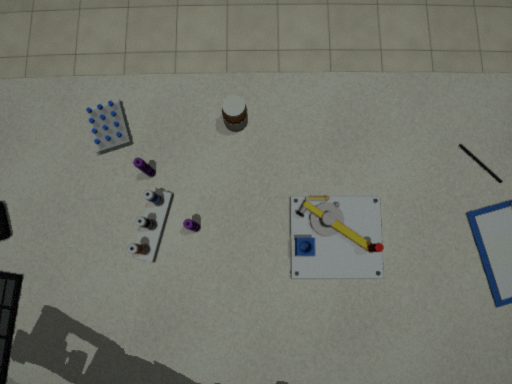

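The side view shows the white rack with blue (174,248), black (186,273) and orange (201,299) cartridges. Two purple look-alikes stand outside the rack at (145,246) and (231,250). The stand has its sleeve at (325,204) and red post at (366,162). I'll confirm in enlarged crops.

```bash
python3 - <<'E'
import cv2,numpy as np
s=cv2.imread("pics/side0.png");t=cv2.imread("pics/top0.png")
def c(im,x,y,w,h,k,n): cv2.imwrite(n,cv2.resize(im[y:y+h,x:x+w],None,fx=k,fy=k,interpolation=cv2.INTER_CUBIC))
c(s,120,215,130,120,5,"pics/s_rack.png"); c(t,120,150,90,120,5,"pics/t_rack.png")
c(t,285,185,110,100,6,"pics/t_stand.png"); c(s,270,140,130,100,6,"pics/s_stand.png")
E
```

```text
(no output)
```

View pics/s_rack.png

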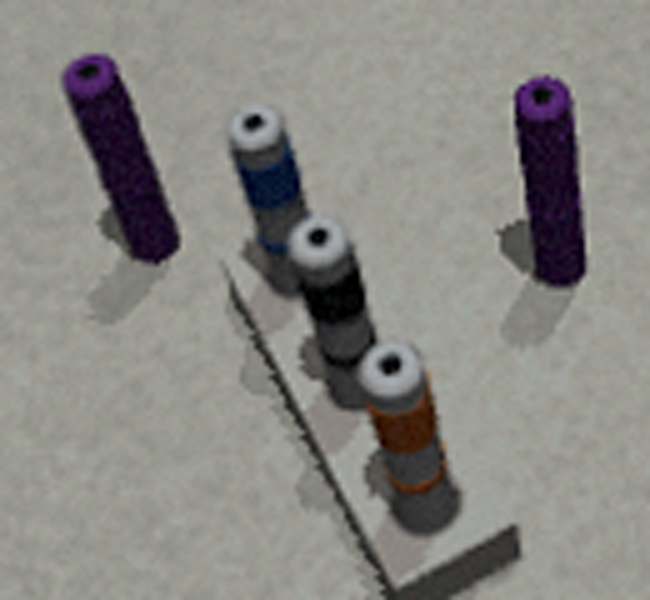

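View pics/t_rack.png

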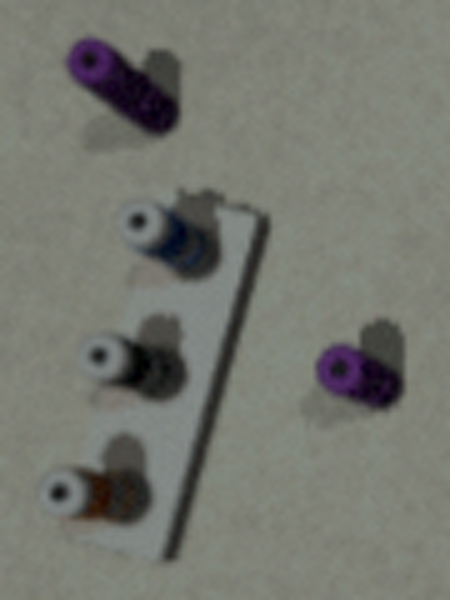

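View pics/t_stand.png

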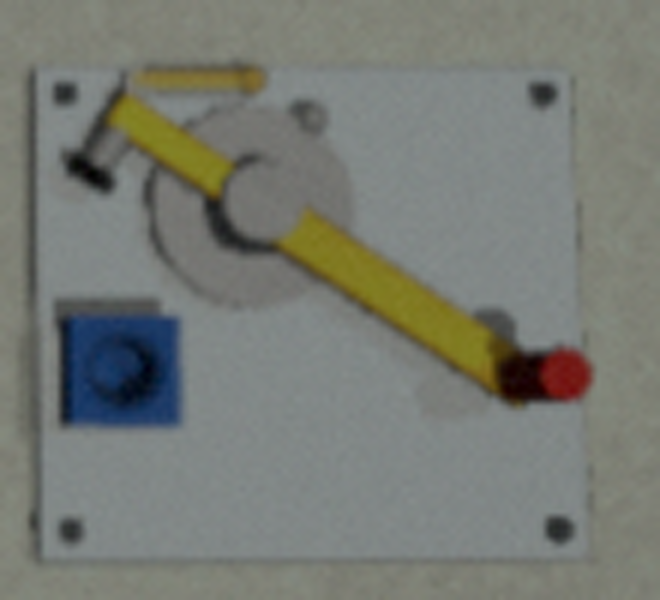

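View pics/s_stand.png

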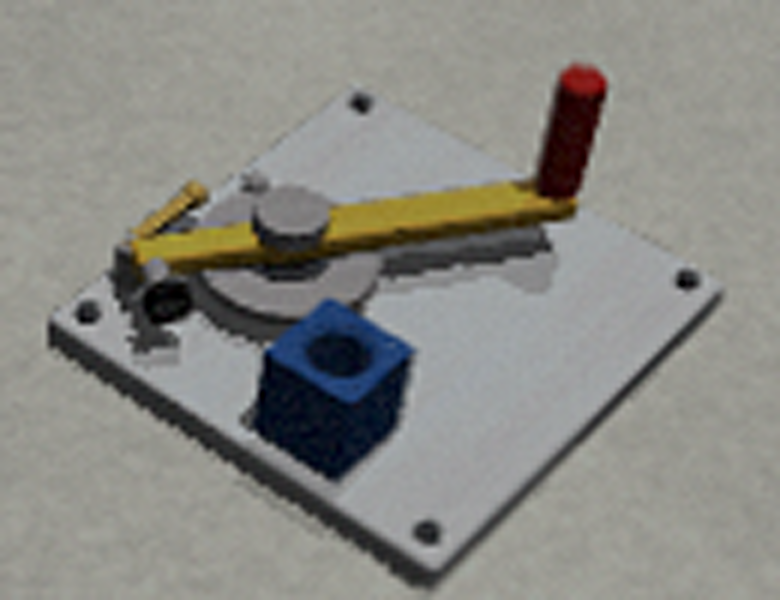

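Target: the blue-banded cartridge with a white top, in the rack hole at side (171,239) / top (147,194). The purple ones are unbanded and outside the rack. Now triangulating.

```bash
cat > h.py <<'E'
import numpy as np, cv2
from scipy.optimize import least_squares
C={'side':dict(f=361.06447586132913,cx=260.4161889362626,cy=197.47788276411208,k=-0.077061504254882,T=np.array([[-0.72711244,-0.4858914,0.4849918,0.2006604],[-0.68650227,0.51945208,-0.50880662,0.46527621],[-0.00470523,-0.70290759,-0.71126562,0.65599183],[0,0,0,1]])),
'top':dict(f=393.39360815580875,cx=253.36552556880233,cy=198.1278932393406,k=-0.06240666082568026,T=np.array([[-0.00698215,-0.9895812,0.14380648,0.47530364],[-0.99993818,0.00815383,0.00755987,0.04663378],[-0.00865368,-0.14374481,-0.98957695,0.96025654],[0,0,0,1]]))}
def proj(n,P):
    c=C[n];T=np.linalg.inv(c['T']);P=np.atleast_2d(P)
    p,_=cv2.projectPoints((P@T[:3,:3].T+T[:3,3]),np.zeros(3),np.zeros(3),np.array([[c['f'],0,c['cx']],[0,c['f'],c['cy']],[0,0,1]]),np.array([c['k'],0,0,0]))
    return p[:,0]
def at_z(n,uv,z):
    r=least_squares(lambda q:(proj(n,[[q[0],q[1],z]])[0]-uv),[.5,0]);return r.x
def tri(us,ut):
    r=least_squares(lambda q:np.r_[proj('side',[q])[0]-us,proj('top',[q])[0]-ut],[.5,0,.1]);return r.x,r.fun
def cr(x0,y0,k,u,v): return np.array([(u+.5)/k-.5+x0,(v+.5)/k-.5+y0])
E
python3 - <<'E'
from h import *
s=lambda u,v:cr(120,215,5,u,v); t=lambda u,v:cr(120,150,5,u,v)
S=lambda u,v:cr(270,140,6,u,v); T=lambda u,v:cr(285,185,6,u,v)
for n,a,b,z in[("blue",s(255,122),t(138,221),.128),("grey",s(318,237),t(98,356),.128),("orange",s(390,365),t(60,493),.128),
 ("pur1",s(91,71),t(90,60),.12),("pur2",s(542,97),t(340,369),.12),
 ("sleeve",S(341,354),T(124,369),.06),("post",S(583,79),T(567,374),.107)]:
    print(n,at_z('side',a,z).round(4),at_z('top',b,z).round(4),[x.round(4) for x in tri(a,b)])
# stand pose fit via screws and corners
scr=[(65,93),(542,94),(559,529),(70,530)]
print([at_z('top',T(*p),.017).round(4) for p in scr])
ss=[(88,311),(361,102),(687,280),(428,532)]
print([at_z('side',S(*p),.017).round(4) for p in ss])
cor=[(37,70),(575,68),(588,560),(40,560)]
print([at_z('top',T(*p),.015).round(4) for p in cor])
print([at_z('side',S(*p),.015).round(4) for p in [(52,322),(350,90),(720,293),(432,572)]])
# jar
print(at_z('top',(234,104),.11),at_z('side',(184,155),.11))
E
```

```text
blue [0.6081 0.2805] [0.6076 0.2819] [array([0.6071, 0.2812, 0.1296]), array([-0.1178, -0.0234,  0.0962,  0.1014])]
grey [0.5503 0.2963] [0.5493 0.2973] [array([0.5492, 0.2969, 0.1297]), array([ 0.0188,  0.0035, -0.0157, -0.0173])]
orange [0.4924 0.3118] [0.4911 0.3118] [array([0.4916, 0.3119, 0.129 ]), array([ 0.2107,  0.0372, -0.1794, -0.2067])]
pur1 [0.6814 0.3069] [0.681 0.308] [array([0.6805, 0.3074, 0.1213]), array([-0.1066, -0.0233,  0.0896,  0.0867])]
pur2 [0.5441 0.1949] [0.5438 0.1946] [array([0.544 , 0.1948, 0.1199]), array([ 0.1134,  0.0191, -0.0823, -0.1005])]
sleeve [ 0.4929 -0.0629] [ 0.495  -0.0637] [array([ 0.4944, -0.0643,  0.058 ]), array([-0.293 , -0.0323,  0.1556,  0.2435])]
post [ 0.4904 -0.2178] [ 0.4904 -0.218 ] [array([ 0.4905, -0.2181,  0.1068]), array([ 0.0236,  0.0019, -0.0105, -0.0181])]
[array([ 0.6068, -0.0479]), array([ 0.6047, -0.2414]), array([ 0.4311, -0.2399]), array([ 0.433 , -0.0462])]
[array([ 0.6071, -0.0487]), array([ 0.605 , -0.2424]), array([ 0.4309, -0.24  ]), array([ 0.4327, -0.046 ])]
[array([ 0.6165, -0.037 ]), array([ 0.6156, -0.2561]), array([ 0.4187, -0.2516]), array([ 0.4213, -0.0344])]
[array([ 0.6152, -0.0349]), array([ 0.6153, -0.2484]), array([ 0.4169, -0.2448]), array([ 0.4211, -0.0323])]
[0.81538093 0.09563019] [0.80743025 0.09596068]
```

```bash
cat > go.py <<'E'
import sys,numpy as np
from scipy.spatial.transform import Rotation as R
from station import ctrl
s=ctrl.read_state();r=R.from_euler('xyz',s['orientation'])
print('t',s['clock'],'p',s['eef_pos'].round(4),'o',s['orientation'].round(4),'F',s['ft_force'].round(2),'w',round(s['gripper_width'],4),'q',s['joint_pos'].round(2))
for a in sys.argv[1:]:
    p=np.array(eval(a));print(p,'cm',(100*r.inv().apply(p-s['eef_pos'])).round(2))
E
python3 go.py [.6076,.2815,.2] [.6076,.2815,.081]
```

```text
t 0.1 p [0.169  0.5491 0.2379] o [-3.1401e+00 -3.0000e-04  2.8428e+00] F [ 0.63 -0.17  0.18] w 0.0879 q [ 1.07  0.18  1.61  0.    1.35 -0.21]
[0.6076 0.2815 0.2   ] cm [-49.8  -12.66   3.8 ]
[0.6076 0.2815 0.081 ] cm [-49.8  -12.64  15.7 ]
```

Request:
arm_command([
  [-6,-1.5,0],
  [-12,-3,0],
  [-18,-4.5,0],
  [-24,-6,0],
  [-30,-7.6,0],
  [-36,-9.1,0],
  [-42,-10.6,1],
  [-47,-12,2.5],
  [-49.8,-12.7,3.8],
  [-49.8,-12.7,3.8],
  [-49.8,-12.7,3.8],
], yaw=[0,0,0,0,0,-1,-2,-2.6,-2.6,-2.6,-2.6], jaw=[0.6,0.6,0.6,0.6,0.6,0.6,0.6,0.6,0.6,0.6,0.6], newtons=30)

```text
clock: 1.48
eef_pos: [0.6071, 0.282, 0.2005]
orientation: [-3.141, -0.001, 2.888]
ft_force: [-0.4, 0.5, -0.2]
gripper_width: 0.0528
```

```bash
python3 go.py [.6076,.2815,.2] [.6076,.2815,.081]
```

```text
t 1.475 p [0.6071 0.282  0.2005] o [-3.1415e+00 -1.0000e-03  2.8884e+00] F [-0.37  0.51 -0.25] w 0.0528 q [ 0.26  0.42  1.38  0.    1.34 -1.06]
[0.6076 0.2815 0.2   ] cm [-0.06 -0.04  0.05]
[0.6076 0.2815 0.081 ] cm [-0.07 -0.04 11.95]
```

Request:
arm_command([
  [-0.1,0,3],
  [-0.1,0,6],
  [-0.1,0,9],
  [-0.1,0,11],
  [-0.1,0,11.9],
  [-0.1,0,11.9],
], yaw=[0,0,0,0,0,0], jaw=[0.6,0.6,0.6,0.6,0.6,0.6])

```text
clock: 2.22
eef_pos: [0.6086, 0.2817, 0.0819]
orientation: [-3.142, -0.0, 2.889]
ft_force: [-0.3, 0.9, 1.2]
gripper_width: 0.0529
```

```bash
cat > shot.py <<'E'
import sys,cv2
from station import imaging
tag=sys.argv[1]
for a in sys.argv[2:]:
    n,x,y,w,h,k=a.split(',');x,y,w,h,k=map(int,(x,y,w,h,k))
    im=cv2.cvtColor(imaging.get_image(n)["pixels"],cv2.COLOR_RGB2BGR)
    cv2.imwrite(f"pics/{n}_{tag}.png",cv2.resize(im[y:y+h,x:x+w],None,fx=k,fy=k,interpolation=cv2.INTER_CUBIC))
E
python3 shot.py grip side,110,160,150,120,5; python3 go.py
```

```text
t 2.275 p [0.6092 0.2817 0.0826] o [3.1410e+00 1.0000e-03 2.8885e+00] F [-0.1  -0.28 -0.01] w 0.0531 q [ 0.26  0.55  1.45  0.    1.14 -1.06]
```

View pics/side_grip.png

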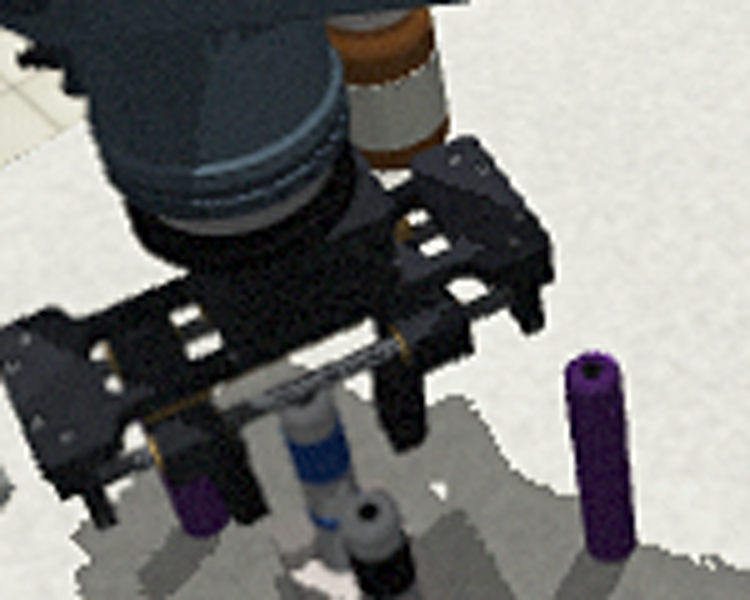

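The blue-banded cartridge is between the two fingers (crop 315,450) and the purple one is clear behind. Closing.

Request:
arm_command([
  [0.1,0,0.1],
  [0.1,0,0.1],
  [0.1,0,0.1],
  [0.1,0,0.1],
  [0.1,0,0.1],
  [0.1,0,0.1],
], yaw=[0,0,0,0,0,0], jaw=[0.6,0,0,0,0,0], newtons=30)

```text
clock: 3.02
eef_pos: [0.6078, 0.2815, 0.0808]
orientation: [-3.142, 0.0, 2.888]
ft_force: [-0.8, -0.6, 1.1]
gripper_width: 0.0215
```

```bash
python3 go.py
```

```text
t 3.025 p [0.6078 0.2815 0.0808] o [-3.1415e+00  1.0000e-04  2.8882e+00] F [-0.84 -0.64  1.07] w 0.0215 q [ 0.26  0.55  1.46 -0.    1.14 -1.06]
```

Request:
arm_command([
  [0,0,-2],
  [0,0,-5],
  [0,0,-9],
  [0,0,-12],
  [0,0,-14.5],
  [0,0,-14.5],
], yaw=[0,0,0,0,0,0], jaw=[0,0,0,0,0,0])

```text
clock: 3.78
eef_pos: [0.6092, 0.282, 0.2296]
orientation: [3.139, 0.005, 2.888]
ft_force: [-0.1, -0.6, -1.0]
gripper_width: 0.0216
```

```bash
python3 shot.py lift side,110,120,150,120,5; python3 go.py [.4945,-.0636,.2253] [.4945,-.0636,.165]
```

```text
t 3.825 p [0.6082 0.2817 0.2272] o [3.1405e+00 2.1000e-03 2.8883e+00] F [-0.16 -0.69 -1.2 ] w 0.0211 q [ 0.26  0.4   1.36 -0.    1.38 -1.06]
[ 0.4945 -0.0636  0.2253] cm [  2.35 -36.28   0.15]
[ 0.4945 -0.0636  0.165 ] cm [  2.37 -36.29   6.18]
```

View pics/side_lift.png

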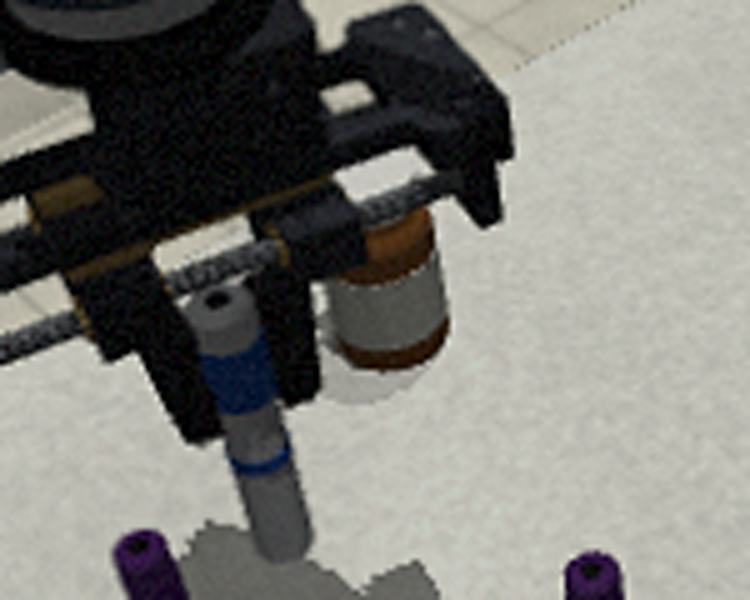

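The cartridge is held upright between the fingers (crop 245,430), clear of the rack. Moving to above the sleeve.

Request:
arm_command([
  [0.2,-3,0],
  [0.5,-8,0],
  [0.9,-13.5,0],
  [1.3,-19,0],
  [1.6,-25,0],
  [2,-30,0],
  [2.2,-34,0.5],
  [2.4,-36.3,2],
  [2.4,-36.3,4],
  [2.4,-36.3,6],
  [2.4,-36.3,6],
  [2.4,-36.3,6],
], yaw=[0,0,0,0,0,0,0,0,0,0,0,0], jaw=[0,0,0,0,0,0,0,0,0,0,0,0])

```text
clock: 5.32
eef_pos: [0.4935, -0.0637, 0.1658]
orientation: [3.142, -0.001, 2.888]
ft_force: [0.5, -0.5, -0.7]
gripper_width: 0.0206
```

```bash
python3 shot.py hov side,250,80,130,150,4 top,270,170,120,100,6; python3 go.py [.4945,-.0636,.165] [.4945,-.0636,.125]
```

```text
t 5.425 p [ 0.494  -0.0639  0.1664] o [-3.1414e+00  1.1000e-03  2.8884e+00] F [ 0.59 -0.31 -1.35] w 0.0208 q [-0.37  0.09  1.87 -0.    1.19 -1.68]
[ 0.4945 -0.0636  0.165 ] cm [-0.04  0.04  0.14]
[ 0.4945 -0.0636  0.125 ] cm [-0.04  0.04  4.14]
```

View pics/side_hov.png

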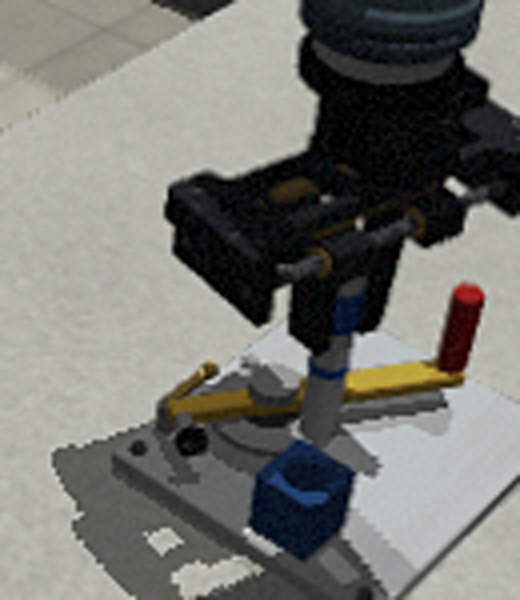

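View pics/top_hov.png

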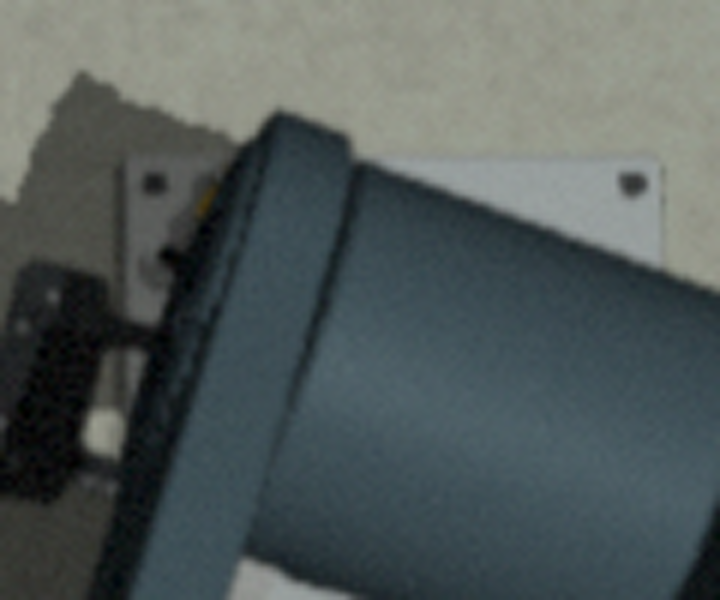

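```bash
python3 - <<'E'
from h import *
for z in(.0932,.1432,.150,.1996): print(z,((proj('side',[[.494,-.0639,z]])[0]-[250,80])*4+1.5).round(1))
print(((proj('side',[[.4943,-.0637,.06]])[0]-[250,80])*4+1.5).round(1))
import cv2
im=cv2.imread('pics/side_hov.png')[270:480,260:400]
cv2.imwrite('pics/hovc.png',cv2.resize(im,None,fx=2.8,fy=2.8,interpolation=cv2.INTER_CUBIC))
E
```

```text
0.0932 [314.  432.7]
0.1432 [325.8 365.8]
0.15 [327.4 356.2]
0.1996 [340.3 282.7]
[306. 474.]
```

View pics/hovc.png

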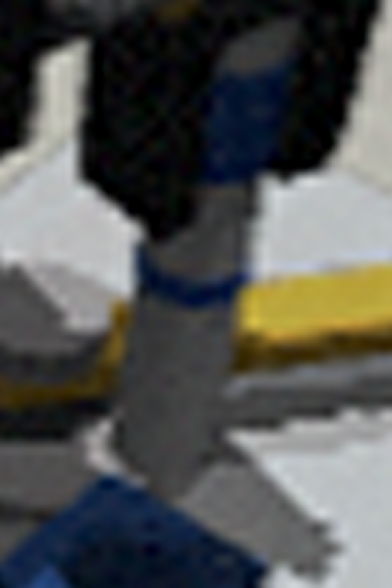

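```bash
python3 - <<'E'
from h import *
from station import imaging
im=cv2.cvtColor(imaging.get_image('side')["pixels"],cv2.COLOR_RGB2BGR)
cv2.imwrite('pics/raw_hov.png',im)
x0,y0,w,h,k=310,140,50,80,10
b=cv2.resize(im[y0:y0+h,x0:x0+w],None,fx=k,fy=k,interpolation=cv2.INTER_CUBIC).astype(float)*1.6
b=np.clip(b,0,255).astype(np.uint8)
a=np.linspace(0,2*np.pi,60)
def circ(x,y,z,r,col):
    p=proj('side',np.c_[x+r*np.cos(a),y+r*np.sin(a),0*a+z])
    p=((p-[x0,y0]+.5)*k-.5).round().astype(int)
    cv2.polylines(b,[p.reshape(-1,1,2)],True,col,1)
for z in(.0932,.0962,.11,.12,.1422,.1442): circ(.494,-.0639,z,.011,(0,255,0))
circ(.4943,-.0637,.06,.01525,(0,0,255))
b=b[:,:]; cv2.imwrite('pics/ov.png',cv2.resize(b,None,fx=.75,fy=.75))
E
```

```text
(no output)
```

View pics/ov.png

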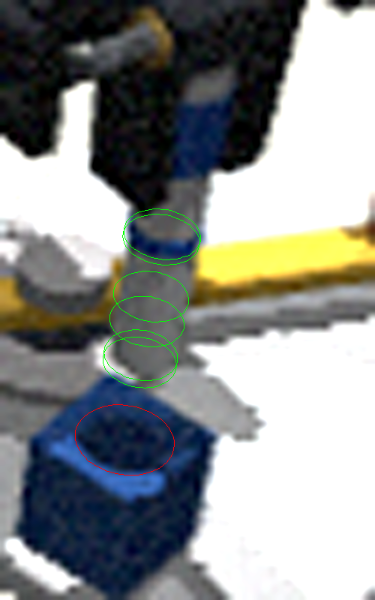

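Overlay: the cartridge sits about 0.6 px right of its prediction (roughly 1.5 mm) and untilted, and the sleeve rim matches within a millimetre or so. That is within the chamfer capture. I'll nudge about 1 mm and lower slowly.

Request:
arm_command([
  [-0.1,0.05,1],
  [-0.1,0.05,2],
  [-0.1,0.05,2.8],
  [-0.1,0.05,3.3],
  [-0.1,0.05,3.8],
  [-0.1,0.05,4.2],
  [-0.1,0.05,4.2],
], yaw=[0,0,0,0,0,0,0], jaw=[0,0,0,0,0,0,0])

```text
clock: 6.35
eef_pos: [0.4945, -0.0635, 0.1234]
orientation: [3.142, -0.001, 2.888]
ft_force: [-0.1, -1.3, -1.1]
gripper_width: 0.0208
```

```bash
python3 shot.py ins side,310,110,60,100,6; python3 go.py [.495,-.0632,.093]
```

```text
t 6.4 p [ 0.4947 -0.0636  0.1237] o [3.1416 0.     2.8881] F [ 0.15  0.27 -1.73] w 0.0209 q [-0.37  0.15  1.89  0.    1.1  -1.68]
[ 0.495  -0.0632  0.093 ] cm [-0.02  0.05  3.07]
```

View pics/side_ins.png

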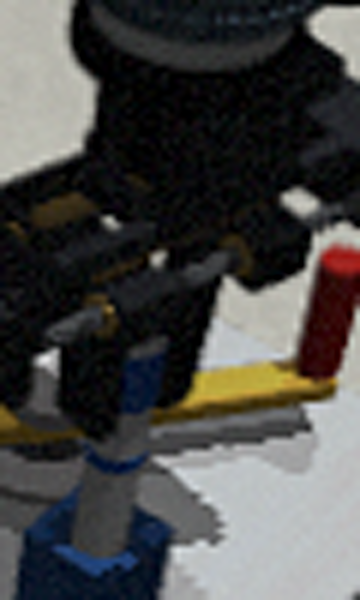

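The cartridge is entering the sleeve (foot inside the rim at crop 105,550), with almost no force. Lowering it home.

Request:
arm_command([
  [0,0,0.6],
  [0,0,1.2],
  [0,0,1.8],
  [0,0,2.3],
  [0,0,2.7],
  [0,0,3],
  [0,0,3.1],
  [0,0,3.1],
], yaw=[0,0,0,0,0,0,0,0], jaw=[0,0,0,0,0,0,0,0])

```text
clock: 7.4
eef_pos: [0.4948, -0.0636, 0.0928]
orientation: [-3.142, 0.0, 2.888]
ft_force: [-0.5, 0.2, -0.6]
gripper_width: 0.021
```

```bash
python3 go.py [.495,-.0632,.093]
```

```text
t 7.4 p [ 0.4948 -0.0636  0.0928] o [-3.1415e+00  3.0000e-04  2.8882e+00] F [-0.48  0.22 -0.58] w 0.021 q [-0.37  0.2   1.91 -0.    1.03 -1.68]
[ 0.495  -0.0632  0.093 ] cm [-0.01  0.05 -0.02]
```

Request:
arm_command([
  [0,0,0.1],
  [0,0,0.2],
  [0,0,0.2],
], yaw=[0,0,0], jaw=[0,0,0])

```text
clock: 7.78
eef_pos: [0.4957, -0.0639, 0.0927]
orientation: [-3.141, 0.002, 2.888]
ft_force: [-4.3, 0.5, 13.5]
gripper_width: 0.0212
```

Request:
arm_command([
  [0,0,0],
  [0,0,0],
  [0,0,0],
  [0,0,-3],
  [0,0,-7],
  [0,0,-12],
  [0,0,-12],
], yaw=[0,0,0,0,0,0,0], jaw=[0.5,0.5,0.5,0.5,0.5,0.5,0.5])

```text
clock: 8.65
eef_pos: [0.4972, -0.0645, 0.2149]
orientation: [-3.141, 0.008, 2.888]
ft_force: [-0.2, 0.8, -0.2]
gripper_width: 0.0441
```

```bash
python3 shot.py home side,290,110,100,120,5; python3 go.py
```

```text
t 8.7 p [ 0.4957 -0.064   0.2123] o [-3.1412  0.0039  2.8882] F [-1.28 -0.27  0.34] w 0.0442 q [-0.37  0.03  1.82  0.    1.28 -1.68]
```

View pics/side_home.png

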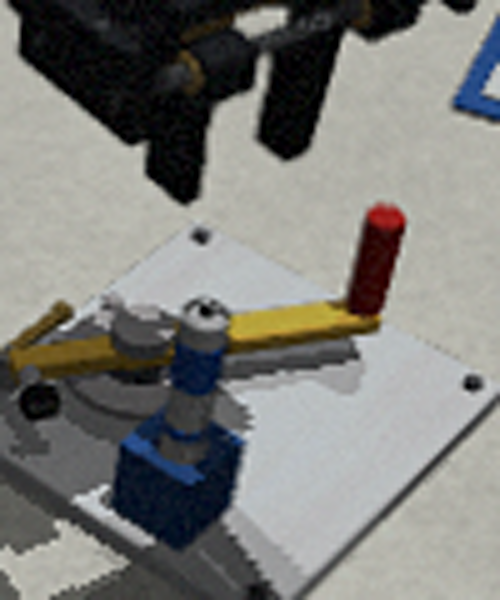

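The cartridge stands in the sleeve, upright with its thin band just above the rim. The seating push gave 13.5 N and the arm is still at rest. I'll check its position numerically and compute the approach to the post.

```bash
python3 - <<'E'
from h import *
print(at_z('side',cr(290,110,5,206,312),.14), 'post',at_z('side',cr(290,110,5,386,216),.107))
E
python3 go.py [.4904,-.2178,.2] [.4904,-.2178,.073]
```

```text
[ 0.49446388 -0.06429534] post [ 0.49021664 -0.21768879]
t 8.7 p [ 0.4957 -0.064   0.2123] o [-3.1412  0.0039  2.8882] F [-1.28 -0.27  0.34] w 0.0442 q [-0.37  0.03  1.82  0.    1.28 -1.68]
[ 0.4904 -0.2178  0.2   ] cm [ -3.33 -15.02   1.25]
[ 0.4904 -0.2178  0.073 ] cm [ -3.28 -15.02  13.95]
```

Request:
arm_command([
  [-0.6,-3,0],
  [-1.3,-6,0],
  [-2,-9,0],
  [-2.6,-12,0],
  [-3.2,-15,0],
  [-3.2,-15,0],
  [-3.2,-15,0],
  [-3.2,-15,0],
  [-3.2,-15,2],
  [-3.2,-15,4],
  [-3.2,-15,4],
], yaw=[10,20,30,40,50,60,70,80,85,85,85], jaw=[0.7,0.7,0.7,0.7,0.7,0.7,0.7,0.7,0.7,0.7,0.7])

```text
clock: 10.07
eef_pos: [0.486, -0.2155, 0.1674]
orientation: [-3.136, -0.003, 1.405]
ft_force: [0.8, -0.5, -0.7]
gripper_width: 0.0615
```

```bash
python3 shot.py pre side,290,60,130,150,4; python3 go.py [.4904,-.2178,.073]
```

```text
t 10.125 p [ 0.4869 -0.216   0.1688] o [-3.1380e+00 -1.9000e-03  1.4046e+00] F [-0.56 -0.21  0.56] w 0.0618 q [-0.64  0.16  1.78  0.    1.21 -0.47]
[ 0.4904 -0.2178  0.073 ] cm [-0.13  0.41  9.58]
```

View pics/side_pre.png

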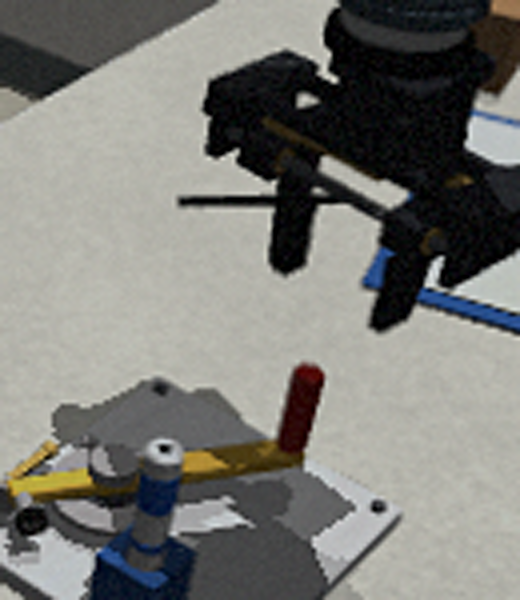

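The gripper is above the red post, jaws along stand x, cartridge untouched. Descending around the post.

Request:
arm_command([
  [-0.1,0.3,2],
  [-0.1,0.3,4.5],
  [-0.1,0.3,7],
  [-0.1,0.3,9],
  [-0.1,0.3,9.6],
  [-0.1,0.3,9.6],
], yaw=[0,0,0,0,0,0], jaw=[0.7,0.7,0.7,0.7,0.7,0.7])

```text
clock: 10.88
eef_pos: [0.491, -0.2184, 0.075]
orientation: [-3.142, -0.0, 1.405]
ft_force: [-0.3, 0.2, -0.1]
gripper_width: 0.0616
```

```bash
python3 go.py [.4904,-.2178,.073]
```

```text
t 10.875 p [ 0.491  -0.2184  0.075 ] o [-3.1416 -0.      1.4047] F [-0.3   0.17 -0.13] w 0.0616 q [-0.64  0.31  1.82  0.    1.01 -0.47]
[ 0.4904 -0.2178  0.073 ] cm [ 0.05 -0.07  0.2 ]
```

Request:
arm_command([
  [0.05,-0.05,0.1],
  [0.05,-0.05,0.1],
  [0.05,-0.05,0.1],
  [0.05,-0.05,0.1],
  [0.05,-0.05,0.1],
  [0.05,-0.05,0.1],
], yaw=[0,0,0,0,0,0], jaw=[0,0,0,0,0,0], newtons=35)

```text
clock: 11.62
eef_pos: [0.4906, -0.2178, 0.0739]
orientation: [3.141, 0.0, 1.405]
ft_force: [0.4, 0.9, 0.3]
gripper_width: 0.0188
```

```bash
python3 go.py; python3 - <<'E'
import numpy as np
from scipy.spatial.transform import Rotation as R
from station import ctrl
s=ctrl.read_state();r=R.from_euler('xyz',s['orientation'])
H=np.array([.5592,-.1193])
d=s['eef_pos'][:2]-H;print(np.hypot(*d),np.arctan2(-d[0],-d[1])) # rest .61 incl yaw
a0=np.arctan2(d[1],d[0])
for t in np.arange(.1,.86,.05):
    p=np.r_[H+np.hypot(*d)*np.array([np.cos(a0+t),np.sin(a0+t)]),s['eef_pos'][2]]
    print(round(t,2),(100*r.inv().apply(p-s['eef_pos'])).round(2))
E
```

```text
t 11.625 p [ 0.4906 -0.2178  0.0739] o [3.1412e+00 1.0000e-04 1.4046e+00] F [0.41 0.9  0.28] w 0.0188 q [-0.64  0.31  1.82  0.    1.01 -0.47]
0.12003140450750643 0.6083656689109717
0.1 [-0.46  1.11  0.  ]
0.15 [-0.65  1.68  0.  ]
0.2 [-0.8   2.26  0.  ]
0.25 [-0.93  2.84  0.  ]
0.3 [-1.03  3.44  0.  ]
0.35 [-1.1   4.03  0.  ]
0.4 [-1.14  4.63  0.  ]
0.45 [-1.15  5.23  0.  ]
0.5 [-1.13  5.83  0.  ]
0.55 [-1.08  6.43  0.  ]
0.6 [-1.01  7.02  0.  ]
0.65 [-0.9   7.61  0.  ]
0.7 [-0.76  8.2   0.  ]
0.75 [-0.59  8.77  0.  ]
0.8 [-0.39  9.34  0.  ]
0.85 [-0.17  9.9   0.  ]
```

Post gripped; the measured radius is 120.0 mm. Sweeping the arc to 0.75 rad, turning with the arm.

Request:
arm_command([
  [-0.46,1.11,0],
  [-0.8,2.26,0],
  [-1.03,3.44,0],
  [-1.14,4.63,0],
  [-1.13,5.83,0],
  [-1.08,6.43,0],
  [-1.01,7.02,0],
  [-0.9,7.61,0],
  [-0.76,8.2,0],
  [-0.59,8.77,0],
  [-0.59,8.77,0],
  [-0.59,8.77,0],
], yaw=[0,0,0,-3,-6,-9,-12,-15,-18,-20,-20,-20], jaw=[0,0,0,0,0,0,0,0,0,0,0,0], newtons=35)

```text
clock: 13.12
eef_pos: [0.5742, -0.2416, 0.0738]
orientation: [-3.137, 0.004, 1.754]
ft_force: [-8.6, -12.5, 1.1]
gripper_width: 0.0188
```

```bash
python3 go.py; python3 shot.py held side,270,60,150,150,4 top,270,160,130,120,5;python3 - <<'E'
import numpy as np
from station import ctrl
s=ctrl.read_state()
d=s['eef_pos'][:2]-np.array([.5592,-.1193]);print(np.hypot(*d),.608-np.arctan2(-d[0],-d[1]),s['ft_force'])
E
```

```text
t 13.125 p [ 0.5742 -0.2416  0.0738] o [-3.1372  0.0042  1.7544] F [ -8.63 -12.52   1.06] w 0.0188 q [-0.59  0.47  1.59 -0.01  1.08 -0.77]
0.1232388207572695 0.7302400711318632 [ -7.31798484 -11.75234928   1.62431739]
```

View pics/side_held.png

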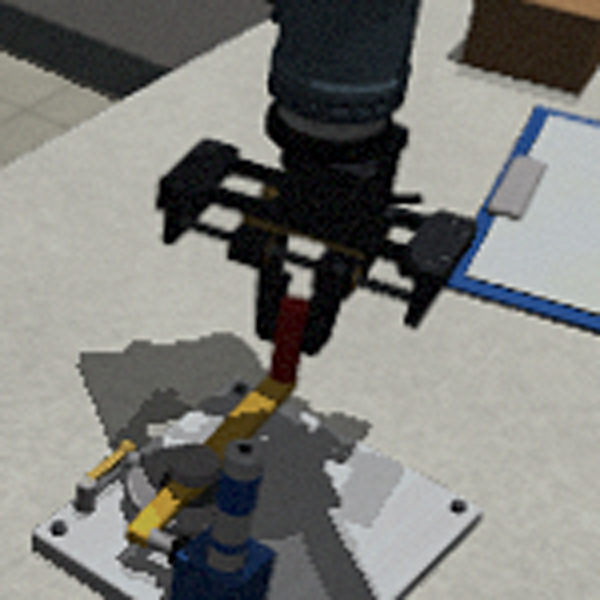

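View pics/top_held.png

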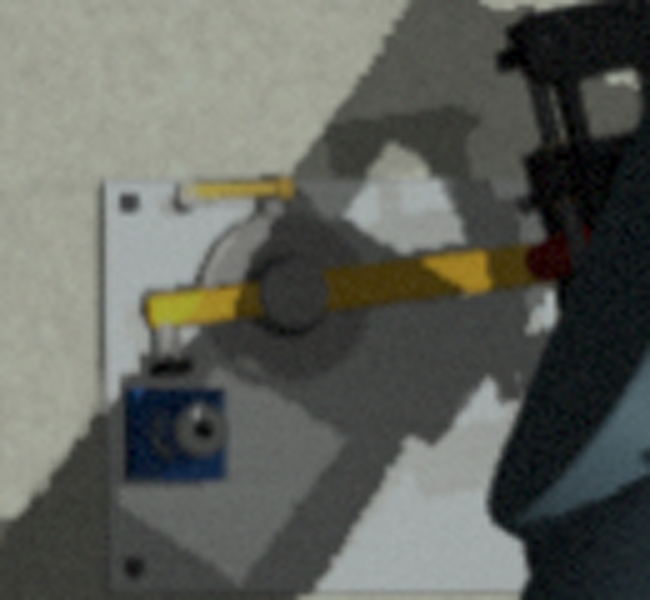

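The arm is past its click: the bar in the top crop runs (150,310)→(545,262), about 0.12 rad, which gives θ ≈ 0.74. The cartridge is still upright in the sleeve. About 12 N of load acts along the bar, so I'll relieve it slightly and let things settle.

Request:
arm_command([
  [-0.1,0.1,0],
  [-0.2,0.1,0],
  [-0.2,0.1,0],
  [-0.2,0.1,0],
  [-0.2,0.1,0],
  [-0.2,0.1,0],
], yaw=[0,0,0,0,0,0], jaw=[0,0,0,0,0,0], newtons=35)

```text
clock: 13.98
eef_pos: [0.5749, -0.2417, 0.0736]
orientation: [-3.136, 0.001, 1.755]
ft_force: [-10.5, -6.0, 6.2]
gripper_width: 0.0194
```

```bash
python3 go.py; python3 shot.py held2 side,270,130,120,110,5 top,270,160,130,120,5; python3 -c "
import numpy as np
from station import ctrl
from h import *
s=ctrl.read_state();d=s['eef_pos'][:2]-np.array([.5592,-.1193]);print(np.hypot(*d),.608-np.arctan2(-d[0],-d[1]),s['ft_force'])
print('home top pred side',proj('side',[[.4945,-.0636,.14]]),'top',proj('top',[[.4945,-.0636,.14]]))"
```

```text
t 13.975 p [ 0.5749 -0.2417  0.0736] o [-3.1358e+00  1.0000e-03  1.7548e+00] F [-10.51  -5.97   6.21] w 0.0194 q [-0.59  0.47  1.59 -0.01  1.08 -0.77]
0.12341540760579275 0.7350004747446816 [-11.7310446   -5.68275368   6.21750352]
home top pred side [[330.59914238 172.14727873]] top [[309.90299764 245.41281378]]
```

View pics/side_held2.png

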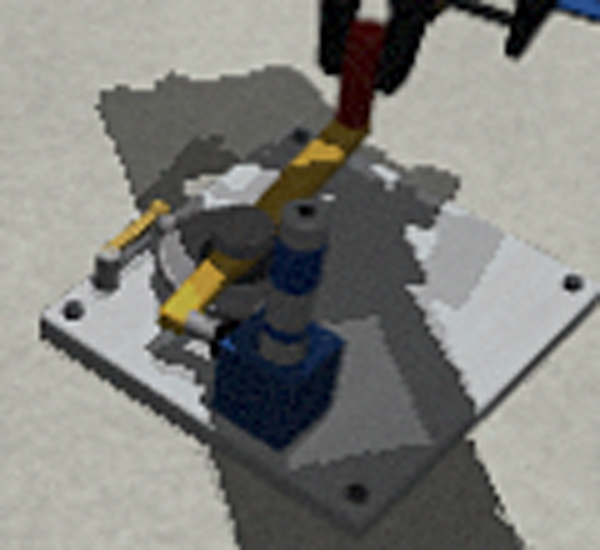

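View pics/top_held2.png

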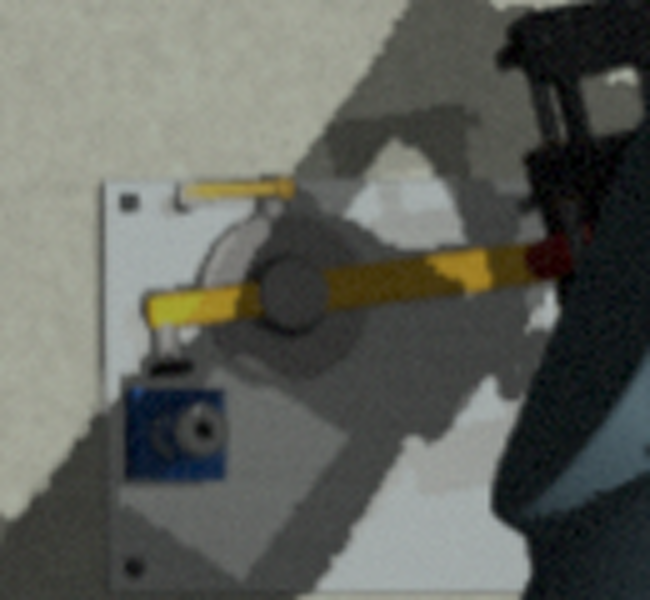

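Both views put the cartridge top at (331,172) side and (310,246) top, within 0.6 px of the fully-home prediction. The post is held at θ ≈ 0.735. Handing in.

```bash
python3 -c "
from station import ctrl
print(ctrl.job_done())"
```

```text
the job is handed in; nothing more can be done
None
```

The blue-banded cartridge is in the blue sleeve, and I handed the job in with the gripper still holding the yellow arm past its click. That was at about 14 s of the 51 s allowed; the hand-in gave no verdict.

- **Cartridge:** I seated it with a short push (13.5 N at the wrist). In both cameras its top is within 0.6 px of where a fully home cartridge should be, and it stands upright.
- **Yellow arm:** it is held at about 0.735 rad (needs more than 0.64). The wrist reads about 12 N against the spring, and the jaws grip the red post at 35 N.
- **Disagreements:**
  - The tool ended about 3 mm further from the hinge than the post's 120 mm radius, probably because the post slid slightly in the pads. About 6 N remained along the bar. The bar angle in the top view still fits about 0.74 rad.
  - The cartridge looked about 1.5 mm off in the side view before insertion, so I shifted it 1 mm.
- **Not checked:** I took no final picture of the other cartridges or the jar. The planned path stayed clear of them, and nothing showed contact.

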